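Set the round duct damper half open

ROBOT

A 7-joint arm with a two-finger parallel gripper is mounted at the origin on a cart in front of the work surface, level with it; the furniture and walls round the work are solid. World frame = base frame: x ahead of the robot, y to its left, z up, the work surface at z = 0. Lengths are in mm, angles in degrees, forces in N, time in s.
With the tool pointing down it reaches from about 350 to 900 mm from the base axis. Payload 8.1 kg.
Tool frame: the origin (TCP) lies at the very end of the fingers, on their centre line; the grasp point (between the pads) lies 19 mm behind it (env.grasp_offset is the distance from the TCP to the grasp point, in mm); z points along the fingers, y is the line along which they close (so a half turn about z gives the same grasp; the last joint's range is limited). The gripper opens to 85 mm and grips with 20 to 120 N. Pads are 22 mm wide; open, the fingers measure 114 mm over their backs; the gripper's body (76 mm by 85 mm) begins 54 mm behind the grasp point. The pads swing forward as they close: fully open they stand 13 mm farther back than shut.
Start: joints at [64.366, 24.895, 1.432, 90.138, -0.665, 64.973, -4.303], TCP at [211.232, -588.237, 231.323] pointing down, gripper open.
Joint ranges: [-149.89, 149.89], [-25.12, 119.58], [-72.63, 75.52], [4.76, 147.25], [-75.54, 255.54], [6.69, 114.76], [-157.13, 157.13]. Speed limits (degrees/s): [127.2, 127.2, 172.46, 172.46, 180, 180, 180].

INTERFACE

Orientations are given as [roll, pitch, yaw] about the fixed x, y, z axes, in that order (R = Rz(yaw) Ry(pitch) Rx(roll)).
In Python, from workcell import status, eyes, env, finder gives the robot as it stands. The module is installed in compiled form; this text tells all that it offers.
- The arm moves only by the tool play_rows, never from a script. Its argument "motion" is text: rows parted by semicolons, each of 7 numbers parted by spaces: the turn, a rotation vector about the tool's x, y, z in rad, then the shift along the tool's x, y, z in m, then the closure, from -1 (fully open) to 1 (shut). In form: ax ay az dx dy dz fingers; .... A call has exactly 10 rows; each row shifts and turns the commanded pose from where the row before left it, along the tool's axes as they then stand; what a row does not reach is not made up. A row lasts 1/8 s, in which the tool goes at most 62.5 mm and 10.7 degrees, less where a joint would pass 70% of its speed; a pose out of reach is approached as far as the arm can. A call with a gripper value outside its range is refused whole. The fingers move at their own pace and stop on an object; "grip_force" is the grip in N (left out, the last holds). Time passes only in rows, so rows that do not move let the fingers close, or fill a call up. It gives the time, the measured TCP pose, the force, the opening and the grip force at its end, in the units of the state.
- status.get_obs(): the state, without advancing time (a new reading comes with each control period).
- eyes.read_camera(name): name is "scene" or "top"; returns the picture (384x512x3 uint8, blue, green, red); there is no depth.
- eyes.camera_info(name): a dict with "fov_y" (degrees; the focal length in pixels is half the picture's height over the tangent of half this angle, whatever the lens; pixels are square), "cx", "cy" (the principal point, pixels), "T" (4x4, takes a point from camera to world coordinates). Camera axes: x right, y down, z forward; pixel columns grow to the right and rows downward; lengths in mm; the calibration is good to about 2 mm. A picture is of the moment at which its call begins. camera_info takes no time and is no camera call.
- env.hand_in(): hands the job in; it is judged then, once.
Trained networks look in the newest picture that a camera, given by its name, has taken for a name from the list of things; names that differ only in an ending like _2 or _b are one class to them, and where a whole thing is asked for, a point or a joint stands for the part that bears it (a point fixed in the world has none). Each returns a list of dicts, best first, with "confidence" (0 to 1); they miss things now and then, are a little off and sometimes report something else, mostly with a low value. They report only what shows in the picture. A call takes as long as a camera call.
- finder.find_in(query, camera): "point" ([x, y, z] in mm, in world coordinates, good to about 4 mm: the middle of the surface that is visible of it).
The state is a dict: "time": time; "qpos": joint angles; "qvel": joint speeds; "joint_efforts": joint torques, N m; "eef_pos": TCP position; "tcp_rot": TCP orientation; "contact_force": force on the tool from outside, world axes, zero at the start; "torque": the same for the moment, N m; "finger_gap": finger opening in mm; "gripper_force": force on a finger pad.
Only numpy, scipy, OpenCV 4.12 (cv2) and the standard library are available. Lean on these libraries where they do the work, as an engineer would, in place of code of your own. Each camera call takes 0.05 s, during which the arm holds its last target. There are 200 camera calls.

TASK

Two slide dampers for ventilation ducts are screwed to the shop counter, both pushed shut. Set the one with the round outlet half open: pull its rod out to the middle click and let go. Leave the rod of the damper with the square outlet pushed in.

Things in the scene. Friction and masses are not known exactly. Their poses are not given: they have to be found in the camera images.
- round_damper: Damper with the ROUND outlet: bare-metal box screwed to the counter, 115 mm deep, 120 wide, 74 high, with an open round collar on top, 57 mm across and 26 high (its top 100 mm above the counter). Origin on the counter, 65 mm behind the front face. x points from the front face into the box, z up. Both dampers stand turned by up to 20 degrees either way.
- round_knob (a point): Centre of the black knob on the 10 mm rod out of that box's front face; moves with the rod. Knob: cylinder along the rod, 26 mm thick, 31 long, with a 32 mm wide, 5 mm thick rim at its outer end. This point is 55 mm above the counter and, rod fully in, 50 mm in front of the face. x points along the rod into the box (the rod pulls out to -x), y across, z up.
- round_rod (a joint): How far that rod is pulled out, in m: 0 fully in (shut, as it starts), 0.025 middle click (half open), 0.050 fully out (open). A spring detent draws it into the nearest of the three from within about 10 mm and holds it there; it takes up to about 9 N to pull it from one to the next.
- square_rod (a joint): The same for the rod of the other damper, an equal box and knob but with a 58 mm SQUARE collar on top: m pulled out, 0 fully in. It starts fully in and must stay so.

How it is judged (in metres and radians):
At the end, for the whole second after the job is handed in: The rod of the round-outlet damper rests at its middle click, 25 mm out, within 10 mm; the rod of the square-outlet damper is still in, within 10 mm (value of joint round_rod between 0.015 and 0.035 m and velocity of joint round_rod between -0.01 and 0.01 m/s and value of joint square_rod below 0.01 m); the robot touches nothing.
It fails at once if the rod of the square-outlet damper is pulled out by more than 10 mm (value of joint square_rod above 0.01 m).
It also fails if it takes over 29 s, if anything falls off the work surface, if the arm or the gripper's body presses on something with over 40 N, if the wrist force passes 120 N, or if a joint passes its speed limit or range.

## Working session

There is one attempt and no reset: what is moved stays moved. The work goes in short steps, Python scripts to look and compute and a tool call to move; the robot and the scene stay as the last step left them, time stands still between calls to the robot, and variables do not carry over. Pictures are saved under pics/ and viewed, at most 10 in all, crops included, and the job is handed in when it is done.

Besides the shell and the picture viewer there is one more tool, called after "Request:" as name(argument=value, ...), one argument or row to a line, values as JSON. play_rows: Moves the arm, as the interface text tells. Its arguments: {"type":"object","properties":{"motion":{"type":"string"},"grip_force":{"type":"number"}},"required":["motion"]}

```bash
mkdir -p pics; python3 - <<'E'
from workcell import status, eyes, env, finder
import cv2, numpy as np
o=status.get_obs(); print(o['time'],o['eef_pos'],o['tcp_rot'],env.grasp_offset,o['finger_gap'])
for c in ("scene","top"):
    im=eyes.read_camera(c); cv2.imwrite(f"pics/{c}0.png",im)
    i=eyes.camera_info(c); print(c,i['fov_y'],i['cx'],i['cy'],np.round(i['T'],3).tolist())
    for n in ("round_damper","round_knob","square_rod"):
        print(n,[(np.round(d['point']),round(d['confidence'],2)) for d in finder.find_in(n,c)])
E
```

```text
0.0 [ 211.04980407 -587.76332565  230.54044438] [-1.79912481e+02  7.75543836e-03  1.97547914e+01] 18.700000000000003 85.56640959001496
scene 44.103131905181954 250.02188591423442 193.3820368769816 [[-0.696, -0.461, 0.55, -167.886], [-0.718, 0.443, -0.537, 656.634], [0.003, -0.769, -0.639, 877.05], [0.0, 0.0, 0.0, 1.0]]
round_damper [(array([569., 197.,  77.]), 0.79)]
round_knob [(array([486., 181.,  62.]), 0.83)]
square_rod [(array([ 503., -216.,   64.]), 0.49)]
top 54.05280498417366 261.8423066946638 191.10533513287967 [[-0.022, -0.984, 0.179, 356.916], [-0.999, 0.028, 0.031, -40.404], [-0.035, -0.178, -0.983, 1096.634], [0.0, 0.0, 0.0, 1.0]]
round_damper [(array([581., 180.,  76.]), 0.92)]
round_knob [(array([605., 180.,  69.]), 0.8)]
square_rod [(array([ 620., -235.,   68.]), 0.75)]
```

View pics/scene0.png

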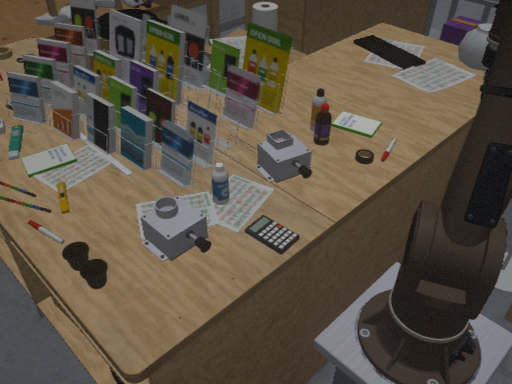

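View pics/top0.png

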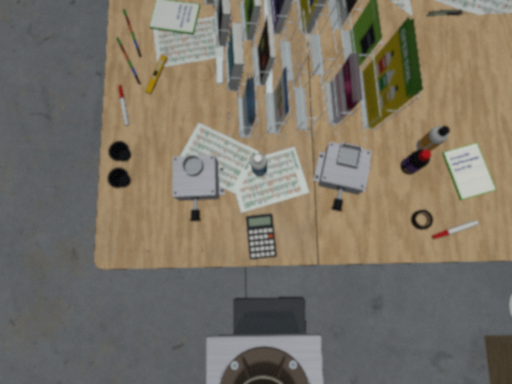

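The round damper is the left one: collar at about (193,165), knob at (195,215) in the top view, and knob at (203,243) in the scene view. The square one is at (348,155) in the top view. I'll zoom in on the round damper.

```bash
python3 - <<'E'
import cv2,numpy as np
a=cv2.imread('pics/top0.png')[140:230,160:235]; b=cv2.imread('pics/scene0.png')[190:265,130:220]
a=cv2.resize(a,None,fx=5,fy=5,interpolation=cv2.INTER_CUBIC);b=cv2.resize(b,None,fx=4.5,fy=4.5,interpolation=cv2.INTER_CUBIC)
o=np.zeros((450,800,3),np.uint8);o[:450,:375]=a;o[:b.shape[0],390:390+b.shape[1]]=b
cv2.imwrite('pics/crop.png',o)
E
```

```text
(no output)
```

View pics/crop.png

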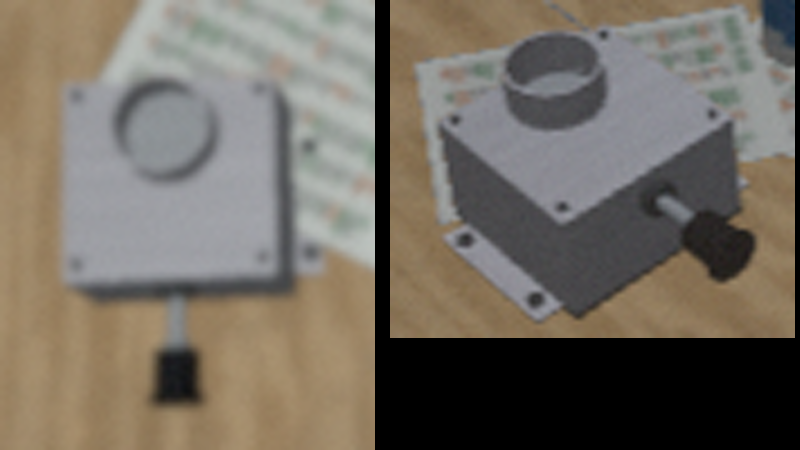

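```bash
cat > fit.py <<'E'
from workcell import eyes
import numpy as np
from scipy.optimize import least_squares
def proj(P,i):
    T=np.array(i['T']);p=(np.asarray(P)-T[:3,3])@T[:3,:3]
    f=192/np.tan(np.radians(i['fov_y'])/2)
    return np.c_[f*p[:,0]/p[:,2]+i['cx'],f*p[:,1]/p[:,2]+i['cy']]
I={c:eyes.camera_info(c) for c in('top','scene')}
L=np.array([[50,60,74],[50,-60,74],[-65,-60,74],[-65,60,74],[-115,0,55]],float)
def world(q,L=L):
    c,s=np.cos(q[2]),np.sin(q[2]);return np.c_[q[0]+c*L[:,0]-s*L[:,1],q[1]+s*L[:,0]+c*L[:,1],L[:,2]]
E
cat > a.py <<'E'
from fit import *
top=np.array([[62,86],[275,82],[282,280],[66,286],[177,377]])/5+[160,140]
# scene order: back-left, back-right, front-right, front-left, knob
sc=(np.array([[443,122],[605,28],[735,122],[570,222],[717,246]])-[390,0])/4.5+[130,190]
for nm in (('top',),('scene',),('top','scene')):
    def r(q): return np.concatenate([(proj(world(q),I[c])-{'top':top,'scene':sc}[c]).ravel() for c in nm])
    s=least_squares(r,[570,185,0.0]);print(nm,s.x[:2].round(1),np.degrees(s.x[2]).round(2),np.round(s.fun,1),world(s.x)[4].round(1))
E
python3 a.py
```

```text
('top',) [597.2 180.2] 0.72 [ 0.7  0.3  0.2 -0.7 -0.7 -0.1 -0.5  0.4  0.3  0.1] [482.2 178.8  55. ]
('scene',) [596.5 182.8] 1.16 [-1.   0.3  0.8 -0.7  0.8 -0.7 -0.7  1.4  0.2 -0.5] [481.5 180.4  55. ]
('top', 'scene') [597.1 181.5] 0.93 [ 0.2  0.5 -0.3 -0.7 -1.  -0.2 -0.8  0.5 -0.   0.1 -0.7 -0.2  1.2 -1.
  1.  -1.  -0.6  1.   0.3 -0.9] [482.1 179.6  55. ]
```

The round damper's knob is at about (482, 180, 55), with yaw about 1°. I'll turn the tool and travel at height.

Request:
play_rows(
  motion="0 0 0.109 0 0 0 -1; 0 0 0.109 0 0 0 -1; 0 0 0.109 0 0 0 -1; 0 0 0 0.018 -0.048 0 -1; 0 0 0 0.018 -0.048 0 -1; 0 0 0 0.018 -0.048 0 -1; 0 0 0 0.018 -0.048 0 -1; 0 0 0 0.018 -0.048 0 -1; 0 0 0 0.018 -0.048 0 -1; 0 0 0 0.018 -0.048 0 -1",
  grip_force=60,
)

```text
time: 1.65
eef_pos: [331.7, -248.5, 231.6]
tcp_rot: [180.0, -0.0, 1.0]
contact_force: [0.6, 1.4, 0.6]
finger_gap: 85.1
gripper_force: 0.0
```

Request:
play_rows(
  motion="0 0 0 0.018 -0.047 0 -1; 0 0 0 0.018 -0.047 0 -1; 0 0 0 0.018 -0.047 0 -1; 0 0 0 0.018 -0.047 0 -1; 0 0 0 0.018 -0.047 0 -1; 0 0 0 0.018 -0.047 0 -1; 0 0 0 0.018 -0.047 0 -1; 0 0 0 0.018 -0.047 0 -1; 0 0 0 0.018 -0.047 0.03 -1; 0 0 0 0 0 0.03 -1",
)

```text
time: 2.9
eef_pos: [486.5, 180.5, 170.9]
tcp_rot: [-179.8, -0.1, 1.3]
contact_force: [-0.6, -0.5, -0.9]
finger_gap: 85.5
gripper_force: 0.0
```

Request:
play_rows(
  motion="0 0 0 0 0 0.025 -1; 0 0 0 0 0 0.025 -1; 0 0 0 0 0 0.025 -1; 0 0 0 0 0 0.025 -1; 0 0 0 0 0 0.02 -1; 0 0 0 0 0 0.01 -1; 0 0 0 0 0 0.005 -1; 0 0 0 0 0 0 -1; 0 0 0 0 0 0 -1; 0 0 0 0 0 0 -1",
)

```text
time: 4.15
eef_pos: [486.1, 175.9, 36.8]
tcp_rot: [-180.0, -0.0, 1.0]
contact_force: [0.4, -0.6, 0.5]
finger_gap: 85.3
gripper_force: 0.0
```

```bash
python3 - <<'E'
from workcell import eyes
import cv2,numpy as np
a=eyes.read_camera('top')[140:230,160:235]; b=eyes.read_camera('scene')[190:265,130:220]
a=cv2.resize(a,None,fx=5,fy=5,interpolation=cv2.INTER_CUBIC);b=cv2.resize(b,None,fx=4.5,fy=4.5,interpolation=cv2.INTER_CUBIC)
o=np.zeros((450,800,3),np.uint8);o[:450,:375]=a;o[:b.shape[0],390:390+b.shape[1]]=b
cv2.imwrite('pics/crop1.png',o)
E
```

```text
(no output)
```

View pics/crop1.png

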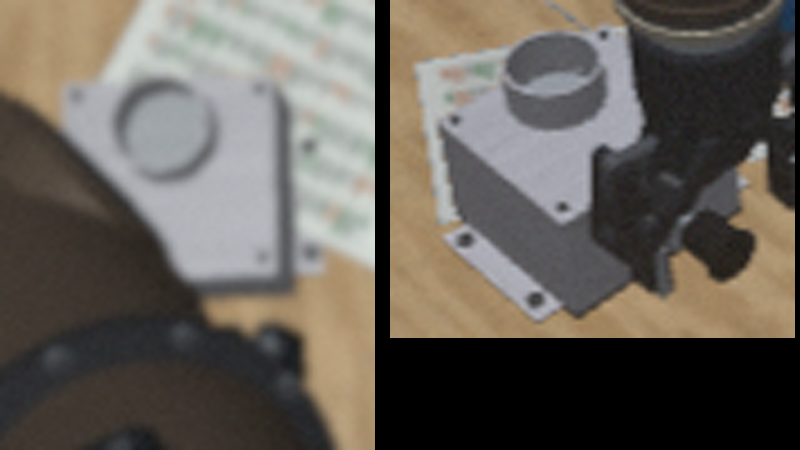

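The fingers straddle the knob, at about (715,245) in the crop. I'll centre by 4 mm, lower slightly and close.

Request:
play_rows(
  motion="0 0 0 -0.001 -0.004 0.003 -1; 0 0 0 0 0 0 0; 0 0 0 0 0 0 1; 0 0 0 0 0 0 1; 0 0 0 0 0 0 1; 0 0 0 0 0 0 1; 0 0 0 0 0 0 1; 0 0 0 0 0 0 1; 0 0 0 0 0 0 1; 0 0 0 0 0 0 1",
  grip_force=60,
)

```text
time: 5.5
eef_pos: [485.4, 181.2, 33.8]
tcp_rot: [-179.9, -0.1, 1.1]
contact_force: [1.4, 5.1, 1.1]
finger_gap: 24.3
gripper_force: 59.3
```

Request:
play_rows(
  motion="0 0 0 -0.004 0 0 1; 0 0 0 -0.004 0 0 1; 0 0 0 -0.004 0 0 1; 0 0 0 -0.004 0 0 1; 0 0 0 -0.004 0 0 1; 0 0 0 -0.003 0 0 1; 0 0 0 -0.002 0 0 1; 0 0 0 0 0 0 1; 0 0 0 0 0 0 1; 0 0 0 0 0 0 1",
)

```text
time: 6.75
eef_pos: [460.2, 180.7, 33.8]
tcp_rot: [-179.9, -0.1, 1.1]
contact_force: [0.2, 5.3, 2.0]
finger_gap: 24.4
gripper_force: 60.4
```

The tool moved 25 mm and the residual force is about zero, so the rod is on the click. Now I'll release.

Request:
play_rows(
  motion="0 0 0 0 0 0 -1; 0 0 0 0 0 0 -1; 0 0 0 0 0 0 -1; 0 0 0 0 0 0 -1; 0 0 0 0 0 0 -1; 0 0 0 0 0 0 -1; 0 0 0 0 0 0 -1; 0 0 0 0 0 0 -1; 0 0 0 0 0 0 -1; 0 0 0 0 0 0 -1",
)

```text
time: 8.0
eef_pos: [459.7, 179.3, 33.3]
tcp_rot: [180.0, -0.0, 1.0]
contact_force: [0.3, 0.2, -0.7]
finger_gap: 85.3
gripper_force: 0.0
```

Request:
play_rows(
  motion="0 0 0 0 0 -0.01 -1; 0 0 0 0 0 -0.02 -1; 0 0 0 0 0 -0.025 -1; 0 0 0 0 0 -0.025 -1; 0 0 0 0 0 -0.025 -1; 0 0 0 -0.01 0.045 -0.02 -1; 0 0 0 -0.01 0.045 -0.02 -1; 0 0 0 -0.01 0.045 0 -1; 0 0 0 -0.01 0.045 0 -1; 0 0 0 0 0 0 -1",
)

```text
time: 9.25
eef_pos: [421.9, -4.8, 178.8]
tcp_rot: [179.9, 0.0, 0.7]
contact_force: [0.6, 0.0, 0.5]
finger_gap: 85.6
gripper_force: 0.0
```

```bash
python3 - <<'E'
from workcell import eyes,status
import cv2,numpy as np
a=eyes.read_camera('top')[140:230,160:235]; b=eyes.read_camera('scene')[190:265,130:220]
a=cv2.resize(a,None,fx=5,fy=5,interpolation=cv2.INTER_CUBIC);b=cv2.resize(b,None,fx=4.5,fy=4.5,interpolation=cv2.INTER_CUBIC)
o=np.zeros((450,800,3),np.uint8);o[:450,:375]=a;o[:b.shape[0],390:390+b.shape[1]]=b
cv2.imwrite('pics/crop2.png',o)
from fit import *
for d in (0,25,50): 
    P=world([597.1,181.5,.016],np.array([[-115.-d,0,55]]))
    print(d,(proj(P,I['top'])-[160,140])*5,(proj(P,I['scene'])-[130,190])*4.5+[390,0])
E
```

```text
0 [[176.83482793 377.46874379]] [[718.44322718 242.24416001]]
25 [[177.10745809 422.08218385]] [[749.41224442 266.45827869]]
50 [[177.38242697 467.07833277]] [[781.13542592 291.26206485]]
```

View pics/crop2.png

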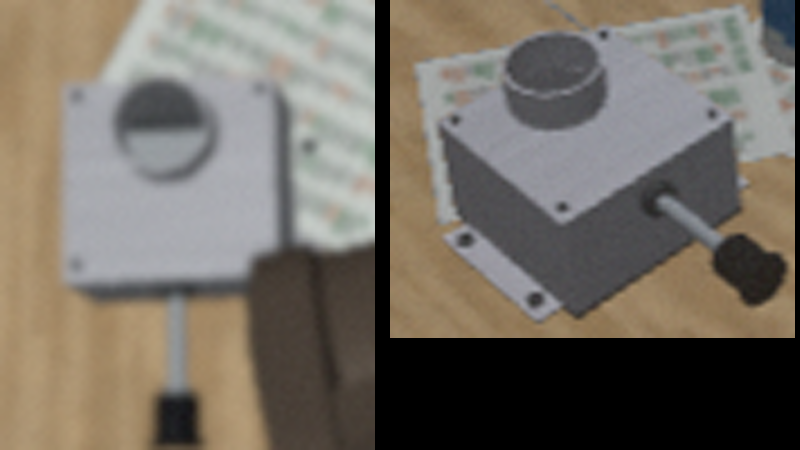

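The knob is now at about (178,421) in the top crop and (750,268) in the scene crop, matching the predicted 25 mm position. The slide plate is half open in the collar, and the arm is clear.

```bash
python3 -c "
from workcell import env
print(env.hand_in())"
```

```text
the job is handed in; nothing more can be done
None
```

The job is handed in: the round-outlet damper's rod is out 25 mm at its middle click and released, the square-outlet damper was never touched, and the arm is clear; `hand_in()` returned no verdict.

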